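Zero the light meter and hold the blue glass sample over its window, label up

ROBOT

A 6-joint arm with a two-finger parallel gripper is mounted at the origin on the work surface. World frame = base frame: x ahead of the robot, y to its left, z up, the work surface at z = 0. Lengths are in mm, angles in degrees, forces in N, time in s.
With the tool pointing down it reaches from about 350 to 850 mm from the base axis. Payload 8.1 kg.
Tool frame: the origin (TCP) lies at the very end of the fingers, on their centre line; the grasp point (between the pads) lies 19 mm behind it; z points along the fingers, y is the line along which they close (so a half turn about z gives the same grasp; the last joint's range is limited). The gripper opens to 85 mm and grips with 20 to 120 N. Pads are 22 mm wide; open, the fingers measure 114 mm over their backs; the gripper's body (76 mm by 85 mm) begins 54 mm behind the grasp point. The pads swing forward as they close: fully open they stand 13 mm farther back than shut.
Start: joints at [-69.866, 7.471, 85.268, -0, 87.261, -4.893], TCP at [253.845, -543.661, 203.392] pointing down, gripper open.
Joint ranges: [-169.43, 169.43], [-51.17, 129.36], [1.28, 143.12], [-76.62, 256.62], [0, 156.53], [-152.29, 152.29]. Speed limits (degrees/s): [136.94, 136.94, 159.86, 180, 180, 180].

INTERFACE

Orientations are given as [roll, pitch, yaw] about the fixed x, y, z axes, in that order (R = Rz(yaw) Ry(pitch) Rx(roll)).
In Python, from bench import sense, eyes, job, models gives the robot as it stands. The module is installed in compiled form; this text tells all that it offers.
- The arm moves only by the tool apply_moves, never from a script. Its argument "rows" is a list of rows, each a list of 6 numbers: the shift along the tool's x, y, z in mm, then the turn, a rotation vector about the tool's x, y, z in rad. In form: [[dx, dy, dz, rx, ry, rz], ...]. A call has exactly 5 rows; each row shifts and turns the commanded pose from where the row before left it, along the tool's axes as they then stand; what a row does not reach is not made up. A row lasts 1/8 s, in which the tool goes at most 62.5 mm and 10.7 degrees, less where a joint would pass 70% of its speed; a pose out of reach is approached as far as the arm can. A call is refused whole if a number of a shift passes 62.5 or a number of a turn 0.188, either way. A call with a gripper value outside its range is refused whole. "fingers" is the finger opening in mm, from 0 to 85.4, set as the call begins (left out, the last holds). The fingers move at their own pace and stop on an object; "grip_force" is the grip in N (left out, the last holds). Time passes only in rows, so rows that do not move let the fingers close, or fill a call up. It gives the time, the measured TCP pose, the force, the opening and the grip force at its end, in the units of the state.
- sense(): the state, without advancing time (a new reading comes with each control period).
- eyes.snapshot(name): name is "side" or "top"; returns (picture, depth): 480x640x3 uint8, red, green, blue; 480x640 float32, mm along the optical axis (not along the pixel's ray), 0 where there is no reading.
- eyes.get_calibration(name): a dict with "intrinsics" (3x3 intrinsics, pixels), "D" ([k1, k2, p1, p2, k3] as OpenCV has them; the pictures are not rectified), "R" (3x3) and "t" (3): a world point X has camera coordinates R X + t. Camera axes: x right, y down, z forward; pixel columns grow to the right and rows downward; lengths in mm; the calibration is good to about 2 mm. A picture is of the moment at which its call begins. get_calibration takes no time and is no camera call.
- job.hand_in(): hands the job in; it is judged then, once.
Trained networks look in the newest picture that a camera, given by its name, has taken for a name from the list of things; names that differ only in an ending like _2 or _b are one class to them, and where a whole thing is asked for, a point or a joint stands for the part that bears it (a point fixed in the world has none). Each returns a list of dicts, best first, with "confidence" (0 to 1); they miss things now and then, are a little off and sometimes report something else, mostly with a low value. They report only what shows in the picture. A call takes as long as a camera call. They do not tell look-alikes from the thing itself.
- models.boxes_of(name, camera): "xyz" ([x, y, z] in mm, in world coordinates, good to about 4 mm: the middle of the surface that is visible of it).
- models.cut_out(name, camera): "pixels" (480x640 bool, what is visible of it).
- models.place_of(name, camera): "xyz" ([x, y, z] in mm, in world coordinates, good to about 4 mm: a listed point, or the origin of a listed thing).
The state is a dict: "time": time; "joint_pos": joint angles; "qd": joint speeds; "joint_efforts": joint torques, N m; "tool_pos": TCP position; "tcp_rot": TCP orientation; "ft_force": force on the tool from outside, world axes, zero at the start; "wrist_torque": the same for the moment, N m; "finger_gap": finger opening in mm; "grip_force": force on a finger pad.
Only numpy, scipy, OpenCV 4.12 (cv2) and the standard library are available. Lean on these libraries where they do the work, as an engineer would, in place of code of your own. Each camera call takes 0.05 s, during which the arm holds its last target. There are 200 camera calls.

TASK

Turn the black reset knob on the grey light meter anticlockwise all the way back to its zero stop, and leave it there. Then take the blue glass sample plate out of its wooden block by its blue part, never letting the fingers touch the frosted end (the end with the small notched corner), and hold it still about 10 cm above the middle of the meter's lit white window, long edges level and leaned back about 45 degrees so that the label faces up. Finish while holding it there: do not put it down, and leave everything else undisturbed.

Things in the scene. Friction and masses are not known exactly. Their poses are not given: they have to be found in the camera images.
- peak (a joint): reset knob of the meter, rad: 0 = fully home on its zero stop, grows as it is turned clockwise seen from above, up to 1.7; it starts somewhere in between, stays where it is left (light friction, 0.03 N m) and must be turned anticlockwise to reset
- peak_grip (a point): point on the knob's vertical axis at the height to grip. The knob is a black upright bar, 42 mm long, 14 mm thick, 32 mm tall, on a 44 mm disc; this point is 7 mm below the bar's top, 37 mm above the meter's top. x along the bar, turning with it, z up; a white line on top marks the -x half (the pointer), which meets the red tick of the white scale at zero
- meter: grey light meter fixed to the bench, 150 (x) x 250 (y) x 50 mm; origin at the middle of its underside, z up. The knob is at y = +65 mm, the window at y = -65 mm of its frame, both on x = 0
- window (a point): middle of the lit white square window (70 mm) in the meter's top, 51 mm above the bench; axes as the meter's
- blue_plate: blue glass sample plate, 100 x 8 x 45 mm, 80 g, loose, standing on a long edge in stand_a. Origin: middle of its lower long edge. x along the plate to the frosted end, y (thickness) out of the label face, z to the upper long edge. Blue part x = -50 to +18 mm, pale frosted part x = +18 to +50 mm; the notch, 10 mm square, is cut from the corner at +x, +z
- blue_plate_centre (a point): middle of the blue plate, 22.5 mm above its lower edge; axes as the plate's
- blue_plate_label (a point): middle of the paper label on the blue plate, at x = 31, y = 4, z = 18.5 mm of the plate; axes as the plate's. The label is on the +y face of the frosted part only: seen facing the label with the notch uppermost, the frosted end is on the left. The back has no label
- blue_plate_frosted: the pale frosted end of the blue plate with the notch and the label, part of the plate; same origin and axes as the plate
- stand_a: wooden block, 70 x 50 x 22 mm, fixed to the bench, that holds the blue plate; origin at the middle of its underside. Slot along its x, 10 mm wide and 12 mm deep (slot floor 10 mm above the bench), so the plate's upper 33 mm stand free, its top edge 55 mm above the bench, and its ends overhang the block. It may face any way
- stand_b: the same block for the amber plate
- amber_plate: amber glass plate of the same shape, a bystander in the other block
- jar: glass jar with a steel lid, 64 mm across, 85 mm tall, bystander; origin at its foot
- flux_bottle: yellow bottle, 40 mm across, 100 mm tall, bystander; origin at its foot
- brush_pot: steel pot with brushes, 68 mm across, about 155 mm tall, bystander; origin at its foot
- charcoal: black charcoal block, 100 x 60 x 30 mm, bystander; origin under its middle
- screwdriver: screwdriver with a black handle, 170 mm long, lying, bystander; origin at its middle, underneath
- spatula: steel spatula with a wooden handle, 190 mm long, lying, bystander; origin at its middle, underneath
Things that resemble listed ones, but are neither listed nor needed, are in the scene too. What is meant by the blue_plate is not green, and is the smaller of those in its own colour.

How it is judged (in metres and radians):
On the way, in this order (a step that is already met when the one before it is completed fails the run):
1. the reset knob is back on its zero stop (within 0.06 rad) while the blue plate still stands in its block (value of joint peak below 0.06 rad and distance of blue_plate_centre from where it was at the start of the episode below 0.02 m), for 0.2 s.
2. the blue plate is lifted out of its block by the fingers (height (world z) of blue_plate_centre above 0.08 m and contact force between the fingers and blue_plate above 1 N), for 0.2 s.
At the end, for the whole second after the job is handed in: Knob within 0.06 rad of zero. The fingers hold the blue plate still, clear of the meter: its middle within 35 mm sideways of the window's middle and 60 to 150 mm above it, long edges level within 17 degrees, label face at most 57 degrees from straight up (flatter is fine) (value of joint peak below 0.06 rad and contact force between the fingers and blue_plate above 1 N and contact force between meter and blue_plate below 0.1 N and horizontal distance between blue_plate_centre and window below 0.035 m and z of blue_plate_centre in the frame of window between 0.06 and 0.15 m and angle between blue_plate_label's own y axis and vertical below 1 rad and angle between blue_plate's own x axis and vertical between 1.27 and 1.87 rad and linear speed of blue_plate below 0.03 m/s); the arm keeps its last pose, push and grip.
It fails at once if the fingers touch the frosted end of the blue plate (contact force between the fingers and blue_plate_frosted above 0.5 N).
It fails at once if a bystander is shifted by more than 20 mm (distance of any of amber_plate, jar, flux_bottle, brush_pot, charcoal, screwdriver, spatula from where it was at the start of the episode above 0.02 m).
It also fails if it takes over 51 s, if anything falls off the work surface, if the arm or the gripper's body presses on something with over 40 N, if the wrist force passes 120 N, or if a joint passes its speed limit or range.

## Working session

There is one attempt and no reset: what is moved stays moved. The work goes in short steps, Python scripts to look and compute and a tool call to move; the robot and the scene stay as the last step left them, time stands still between calls to the robot, and variables do not carry over. Pictures are saved under pics/ and viewed, at most 10 in all, crops included, and the job is handed in when it is done.

Besides the shell and the picture viewer there is one more tool, called after "Request:" by a JSON object that holds its "method" and its "body". apply_moves: Moves the arm, as the interface text tells. Its arguments: {"type":"object","properties":{"rows":{"type":"array"},"fingers":{"type":"number"},"grip_force":{"type":"number"}},"required":["rows"]}

```bash
mkdir -p pics; cat > h.py <<'E'
import numpy as np, cv2
from bench import sense, eyes, job, models
from scipy.spatial.transform import Rotation as Ro
def cal(n):
    c=eyes.get_calibration(n); return [np.array(c[k],float) for k in("intrinsics","D","R","t")]
def world(n,uv,depth):
    K,D,R,t=cal(n); uv=np.array(uv,float).reshape(-1,1,2)
    p=cv2.undistortPoints(uv,K,D).reshape(-1,2); z=np.array(depth,float).reshape(-1,1)
    return (np.hstack([p,np.ones((len(p),1))])*z-t.reshape(1,3))@R
def atz(n,uv,zw):
    K,D,R,t=cal(n); p=cv2.undistortPoints(np.array(uv,float).reshape(-1,1,2),K,D).reshape(-1,2)
    d=np.hstack([p,np.ones((len(p),1))])@R; o=-R.T@t.ravel()
    return o+d*((zw-o[2])/d[:,2])[:,None]
def proj(n,X):
    K,D,R,t=cal(n); return cv2.projectPoints(np.array(X,float).reshape(-1,1,3),cv2.Rodrigues(R)[0],t,K,D)[0].reshape(-1,2)
E
python3 - <<'E'
from h import *
for n in("top","side"):
    p,d=eyes.snapshot(n); cv2.imwrite(f"pics/{n}0.png",p[:,:,::-1]); np.save(f"{n}0.npy",d)
    K,D,R,t=cal(n); print(n,(-R.T@t.ravel()).round())
    for m in("meter","window","peak_grip","blue_plate","blue_plate_centre","blue_plate_label","stand_a","amber_plate"):
        for r in models.place_of(m,n)[:4]: print(m,np.round(r["xyz"]),round(r["confidence"],2),proj(n,r["xyz"]).round().ravel())
s=sense();print(s["time"],s["tool_pos"],s["tcp_rot"],s["ft_force"])
E
```

```text
top [ 448.    4. 1511.]
meter [560. 181.  -1.] 0.97 [256. 244.]
window [555. 119.  50.] 0.65 [277. 245.]
window [ 537. -338.    0.] 0.27 [444. 256.]
peak_grip [558. 249.  87.] 0.58 [225. 242.]
blue_plate [ 386. -150.    0.] 0.65 [376. 310.]
blue_plate [ 525. -102.   10.] 0.47 [359. 258.]
blue_plate [ 559. -219.    2.] 0.41 [401. 247.]
blue_plate_centre [ 385. -148.   26.] 0.84 [376. 311.]
blue_plate_centre [ 559. -210.   23.] 0.48 [399. 246.]
blue_plate_centre [ 522. -101.   34.] 0.44 [359. 259.]
blue_plate_label [ 350. -177.   25.] 0.83 [386. 324.]
blue_plate_label [ 573. -237.   16.] 0.65 [409. 241.]
blue_plate_label [556. -98.  27.] 0.63 [358. 247.]
stand_a [762. -45.   1.] 0.7 [339. 173.]
stand_a [ 534. -338.   -0.] 0.64 [445. 257.]
stand_a [ 554. -100.   27.] 0.39 [358. 247.]
amber_plate [ 540. -336.   12.] 0.76 [445. 254.]
amber_plate [556. -98.  29.] 0.61 [358. 246.]
amber_plate [ 335. -360.    1.] 0.51 [453. 330.]
side [  404. -1000.   999.]
meter [ 745. -193.   -1.] 0.62 [437. 326.]
meter [560. 183.   3.] 0.61 [330. 221.]
meter [ 717. -284.   -4.] 0.5 [435. 362.]
meter [ 334
[... 245 characters left out ...]
266. 326.]
blue_plate [ 551. -214.    2.] 0.58 [350. 342.]
blue_plate [ 333. -358.    5.] 0.52 [249. 411.]
blue_plate_centre [ 559. -218.   20.] 0.75 [355. 337.]
blue_plate_centre [ 378. -147.   28.] 0.71 [265. 318.]
blue_plate_centre [ 526. -100.   28.] 0.56 [331. 295.]
blue_plate_label [ 350. -169.   25.] 0.8 [252. 328.]
blue_plate_label [ 572. -238.   16.] 0.67 [362. 346.]
blue_plate_label [ 553. -100.   34.] 0.6 [344. 292.]
stand_a [ 538. -336.   -2.] 0.73 [353. 392.]
stand_a [519. -97.  -3.] 0.65 [328. 304.]
amber_plate [ 534. -333.    9.] 0.71 [351. 388.]
0.9 [ 253.84619078 -543.66727014  203.41691545] [1.79999046e+02 1.71325419e-04 2.50255979e+01] [ 0.16494946 -0.19572486 -0.15208046]
```

View pics/top0.png

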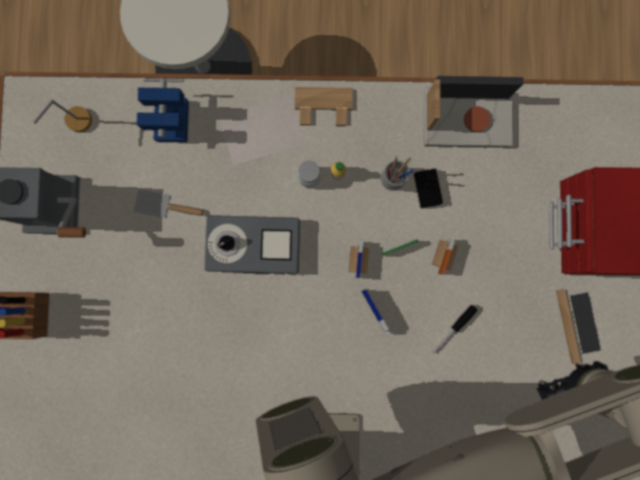

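View pics/side0.png

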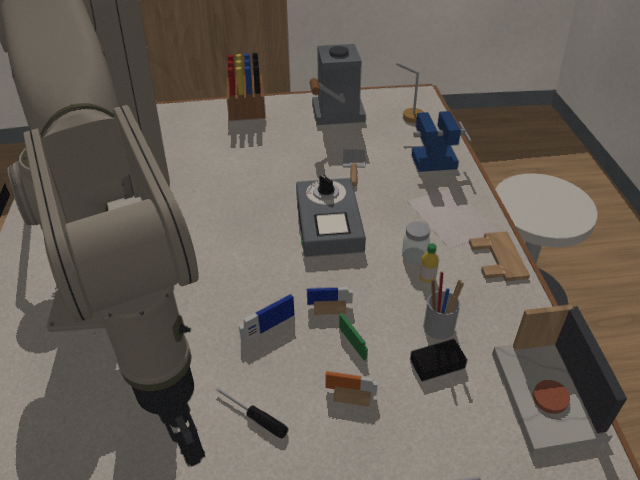

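The top image shows the meter at (252,244) with the knob at (227,242). There are two blue plates. One stands in a block at top (360,260) and side (325,297). The other is larger and free, at top (376,310) and side (270,315). The green plate at (400,247) is ruled out by colour. The smaller blue one in the block fits the description, so I'll confirm it and the knob in one crop.

```bash
python3 - <<'E'
from h import *
t=cv2.imread("pics/top0.png"); s=cv2.imread("pics/side0.png"); d=np.load("top0.npy"); ds=np.load("side0.npy")
f=lambda im,x,y,w,h,W,H: cv2.resize(im[y:y+h,x:x+w],(W,H),interpolation=cv2.INTER_CUBIC)
cv2.imwrite("pics/c1.png",np.vstack([np.hstack([f(t,200,217,53,40,400,300),f(t,340,237,53,40,400,300)]),
 np.hstack([f(s,296,167,60,45,400,300),f(s,295,275,60,45,400,300)])]))
h=cv2.cvtColor(t,cv2.COLOR_BGR2HSV)
b=(h[...,0]>105)&(h[...,0]<130)&(h[...,1]>130)
m=np.zeros_like(b);m[237:285,345:375]=1
v,u=np.nonzero(b&m); X=world("top",np.c_[u,v],d[v,u]); k=(X[:,2]>45)&(X[:,2]<70); print("top plate",k.sum(),X[k].mean(0),X[k].min(0),X[k].max(0))
c=np.cov(X[k][:,:2].T);w,V=np.linalg.eigh(c);print(V[:,1],w)
hs=cv2.cvtColor(s,cv2.COLOR_BGR2HSV);bs=(hs[...,0]>105)&(hs[...,0]<130)&(hs[...,1]>130)
for nm,box in(("small",(300,280,345,310)),("big",(240,295,300,335))):
    m=np.zeros_like(bs);m[box[1]:box[3],box[0]:box[2]]=1
    v,u=np.nonzero(bs&m);X=world("side",np.c_[u,v],ds[v,u]);print(nm,len(X),np.percentile(X,[2,50,98],0).round())
    k=abs(X[:,2]-np.median(X[:,2]))<25;l=cv2.fitLine(X[k][:,:2].astype(np.float32),cv2.DIST_HUBER,0,.01,.01).ravel();print(l)
# knob top heights
v,u=np.mgrid[217:275,200:302];v=v.ravel();u=u.ravel();X=world("top",np.c_[u,v],d[v,u])
k=X[:,2]>75;print("bar",k.sum(),X[k].mean(0),X[k].min(0),X[k].max(0));print(np.linalg.eigh(np.cov(X[k][:,:2].T)))
k=(X[:,2]>42)&(X[:,2]<60);r=cv2.minAreaRect(X[k][:,:2].astype(np.float32));print("meter",r,np.median(X[k][:,2]))
g=t[217:275,200:302].min(2).ravel()>200;
w=g&(u>258);print("window",w.sum(),X[w].mean(0)); print(cv2.minAreaRect(X[w][:,:2].astype(np.float32)))
E
```

```text
top plate 51 [504.99599356 -99.11875155  54.19018289] [ 475.90771066 -102.56617813   47.89146783] [536.89758695 -94.62014272  61.35887807]
[-0.99685261  0.07927724] [  3.04268501 309.56990746]
small 383 [[ 474. -110.   16.]
 [ 505. -105.   38.]
 [ 538. -100.   57.]]
[ 9.9785048e-01 -6.5531969e-02  5.0452606e+02 -1.0488401e+02]
big 761 [[ 365. -165.    1.]
 [ 401. -142.   34.]
 [ 438. -120.   61.]]
[   0.8660114     0.50002426  401.05652    -142.07458   ]
bar 128 [535.82641433 201.8853516  369.53064388] [448.27653802   4.09738218  75.91508244] [ 573.28863305  269.85073884 1511.27671219]
EighResult(eigenvalues=array([   89.93058328, 11490.51960606]), eigenvectors=array([[-0.91612101,  0.40090186],
       [ 0.40090186,  0.91612101]]))
meter ((557.0174560546875, 186.3721923828125), (249.927001953125, 150.3872528076172), 89.33451080322266) 50.652623085991394
window 0 [nan nan nan]
((0.0, 0.0), (0.0, 0.0), 0.0)<stdin>:21: RuntimeWarning: Mean of empty slice.
  ret = um.true_divide(
```

View pics/c1.png

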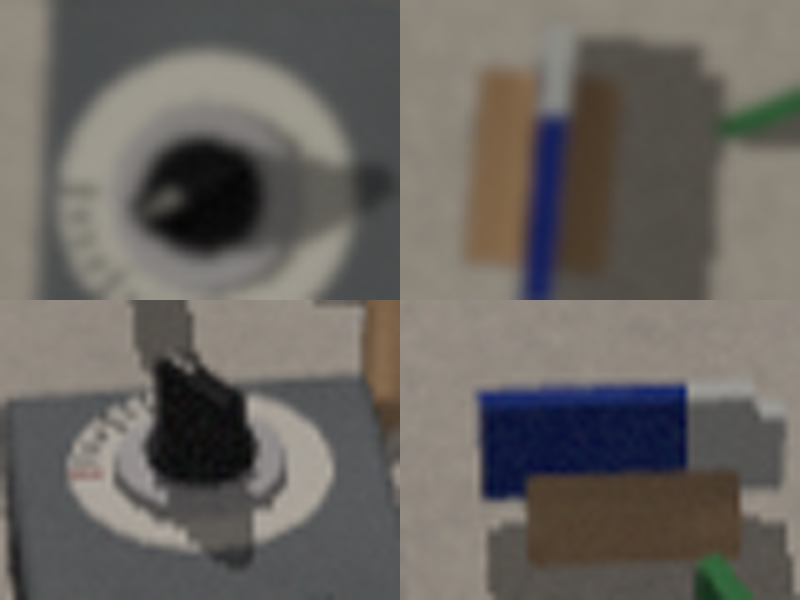

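The crop confirms that the small blue plate in the block is the one: frosted notched end toward world +x, unlabelled back toward the side camera, so the label faces +y. The knob's pointer at side (321,176) leans well clockwise of the red tick at side (309,193). Next I'll get the bar angle from the side view.

```bash
python3 - <<'E'
from h import *
s=cv2.imread("pics/side0.png"); ds=np.load("side0.npy"); dt=np.load("top0.npy")
for n,d,(u0,v0,u1,v1) in(("side",ds,(312,165,345,200)),("top",dt,(210,228,245,260))):
    v,u=np.mgrid[v0:v1,u0:u1];v=v.ravel();u=u.ravel();ok=d[v,u]>0;v=v[ok];u=u[ok]
    X=world(n,np.c_[u,v],d[v,u]);k=(X[:,2]>82)&(X[:,2]<105)&(abs(X[:,0]-558)<35)&(abs(X[:,1]-249)<35)
    P=X[k];w,V=np.linalg.eigh(np.cov(P[:,:2].T));print(n,k.sum(),P.mean(0).round(1),w.round(1),np.degrees(np.arctan2(V[1,1],V[0,1])),cv2.minAreaRect(P[:,:2].astype(np.float32)))
print(atz("side",[(320.7,176),(332,182),(309,193)],94).round(1)); print(atz("side",[(309,193)],51).round(1))
E
```

```text
side 82 [556.1 244.   88.9] [ 22.2 161.1] 122.82538307928301 ((555.4202880859375, 246.9447479248047), (19.041776657104492, 43.069149017333984), 25.571176528930664)
top 98 [557.1 250.2  93.2] [ 17.9 148.1] 123.56105010423241 ((557.614013671875, 250.6517333984375), (14.561394691467285, 41.65745162963867), 33.807613372802734)
[[545.3 256.4  94. ]
 [570.7 226.8  94. ]
 [508.  188.5  94. ]]
[[513.  244.9  51. ]]
```

Request:
{"method": "apply_moves", "body": {"rows": [[40.8, -39.3, 0, 0, 0, 0], [40.8, -39.3, 0, 0, 0, 0], [40.8, -39.3, 0, 0, 0, 0], [40.8, -39.3, 0, 0, 0, 0], [40.8, -39.3, 0, 0, 0, 0]], "fingers": 60, "grip_force": 40}}

```text
time: 1.52
tool_pos: [356.0, -277.7, 203.6]
tcp_rot: [180.0, -0.0, 25.0]
ft_force: [0.2, -0.3, 0.0]
finger_gap: 60.2
grip_force: 0.0
```

Request:
{"method": "apply_moves", "body": {"rows": [[40.8, -39.3, 0, 0, 0, 0], [40.8, -39.3, 0, 0, 0, 0], [40.8, -39.3, 0, 0, 0, 0], [40.8, -39.3, 0, 0, 0, 0], [40.8, -39.3, 0, 0, 0, 0]]}}

```text
time: 2.15
tool_pos: [457.8, -13.1, 203.8]
tcp_rot: [180.0, -0.1, 25.0]
ft_force: [1.0, -0.6, -0.5]
finger_gap: 59.8
grip_force: 0.0
```

Request:
{"method": "apply_moves", "body": {"rows": [[40.8, -39.3, 0, 0, 0, 0], [40.8, -39.3, 0, 0, 0, 0], [40.8, -39.3, 0, 0, 0, 0], [40.8, -39.3, 0, 0, 0, 0], [40.8, -39.3, 0, 0, 0, 0]]}}

```text
time: 2.78
tool_pos: [559.5, 251.3, 203.5]
tcp_rot: [180.0, -0.0, 25.0]
ft_force: [0.5, -0.7, 0.5]
finger_gap: 60.1
grip_force: 0.0
```

Request:
{"method": "apply_moves", "body": {"rows": [[0, 0, 0, 0, 0, -0.172], [0, 0, 0, 0, 0, -0.172], [0, 0, 0, 0, 0, -0.172], [0, 0, 0, 0, 0, -0.172], [0, 0, 0, 0, 0, -0.172]]}}

```text
time: 3.4
tool_pos: [559.0, 249.4, 203.4]
tcp_rot: [-180.0, -0.0, 74.6]
ft_force: [0.3, -0.9, -0.0]
finger_gap: 59.8
grip_force: 0.0
```

Request:
{"method": "apply_moves", "body": {"rows": [[0, 0, 0, 0, 0, -0.172], [0, 0, 0, 0, 0, -0.172], [0, 0, 0, 0, 0, -0.172], [0, 0, 0, 0, 0, -0.172], [0, 0, 0, 0, 0, -0.172]]}}

```text
time: 4.03
tool_pos: [559.0, 249.4, 203.4]
tcp_rot: [-180.0, -0.0, 123.9]
ft_force: [0.2, -0.7, 0.2]
finger_gap: 60.1
grip_force: 0.0
```

Request:
{"method": "apply_moves", "body": {"rows": [[0.4, -2, 20, 0, 0, 0], [0, 0, 20, 0, 0, 0], [0, 0, 20, 0, 0, 0], [0, 0, 20, 0, 0, 0], [0, 0, 0, 0, 0, 0]]}}

```text
time: 4.65
tool_pos: [555.3, 248.0, 120.2]
tcp_rot: [-179.7, -0.1, 123.5]
ft_force: [-1.6, -0.7, -0.0]
finger_gap: 59.8
grip_force: 0.0
```

Request:
{"method": "apply_moves", "body": {"rows": [[0.5, 1.5, 18, 0, 0, 0], [0, 0, 18, 0, 0, 0], [0, 0, 17, 0, 0, 0], [0, 0, 0, 0, 0, 0], [0, 0, 0, 0, 0, 0]]}}

```text
time: 5.28
tool_pos: [558.3, 250.0, 70.6]
tcp_rot: [180.0, 0.0, 123.6]
ft_force: [0.7, 0.8, -0.1]
finger_gap: 60.0
grip_force: 0.0
```

Well placed, so I'll close lightly on the bar.

Request:
{"method": "apply_moves", "body": {"rows": [[0, 0, 0, 0, 0, 0], [0, 0, 0, 0, 0, 0], [0, 0, 0, 0, 0, 0], [0, 0, 0, 0, 0, 0], [0, 0, 0, 0, 0, 0]], "fingers": 5, "grip_force": 30}}

```text
time: 5.9
tool_pos: [558.1, 249.9, 70.4]
tcp_rot: [180.0, -0.0, 123.6]
ft_force: [-0.1, 0.1, 0.4]
finger_gap: 5.0
grip_force: 0.0
```

Request:
{"method": "apply_moves", "body": {"rows": [[0, 0, 0, 0, 0, -0.12], [0, 0, 0, 0, 0, -0.12], [0, 0, 0, 0, 0, -0.12], [0, 0, 0, 0, 0, -0.12], [0, 0, 0, 0, 0, -0.12]]}}

```text
time: 6.52
tool_pos: [558.1, 249.9, 70.4]
tcp_rot: [180.0, -0.0, 158.2]
ft_force: [0.8, -0.4, 0.4]
finger_gap: 4.5
grip_force: 0.0
```

```bash
python3 -c "
from h import *
s=sense();print(s['wrist_torque'],s['ft_force'],s['finger_gap'],s['tcp_rot'],s['joint_pos'])"
```

```text
[-0.00535903 -0.0019628  -0.01191735] [ 0.83752298 -0.3635793   0.36604217] 4.533464429280031 [ 1.79999013e+02 -2.88526077e-03  1.58181127e+02] [ 1.93155581e+01  1.48166038e+01  9.11953844e+01  2.74771431e-03
  7.39895358e+01 -4.88663267e+01]
```

The fingers closed to 5 mm on nothing, so I'll look.

```bash
python3 - <<'E'
from h import *
c=[]
for n in("side","top"):
    p,d=eyes.snapshot(n);np.save(f"{n}1.npy",d); q=proj(n,[[558.1,249.9,70.4],[557.5,250.5,94]]).round(1);print(n,q)
    u,v=q[0].astype(int);x,y=max(u-40,0),max(v-40,0); c.append(cv2.resize(p[y:y+80,x:x+80,::-1],(400,400),interpolation=cv2.INTER_CUBIC));print(x,y)
cv2.imwrite("pics/c2.png",np.hstack(c))
E
```

```text
side [[326.  184.5]
 [325.7 177. ]]
286 144
top [[226.1 242.4]
 [224.3 241.9]]
186 202
```

View pics/c2.png

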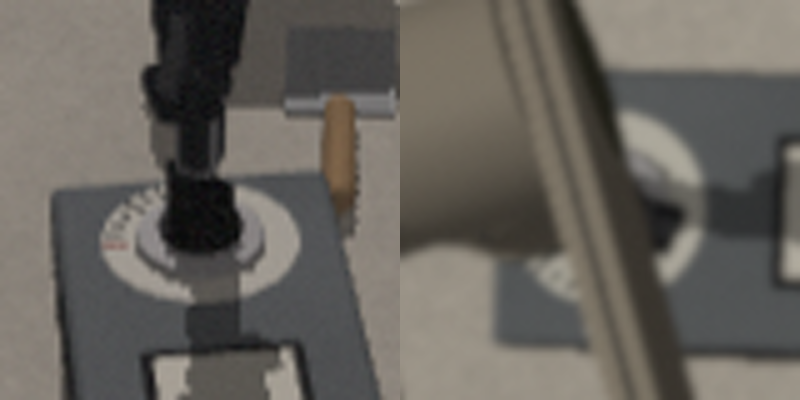

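The side crop shows the fingers above or behind the knob, with tips near side px (326,179), and the bar looks free. I'll use depth to tell which.

```bash
python3 - <<'E'
from h import *
d=np.load("side1.npy")
for u in(318,323,326,330):
    vs=np.arange(160,198,3);print(u);print(np.c_[vs,world("side",np.c_[np.full(len(vs),u),vs],d[vs,u])].round()[d[vs,u]>0].astype(int).tolist())
s=sense();print(s['finger_gap'],s['tool_pos'])
E
```

```text
318
[[160, 531, 187, 192], [163, 532, 196, 177], [166, 533, 207, 160], [169, 557, 426, -2], [172, 555, 411, -3], [175, 553, 396, -3], [178, 552, 388, -7], [181, 542, 297, 49], [184, 541, 284, 49], [187, 538, 254, 62], [190, 536, 239, 63], [193, 535, 236, 56], [196, 534, 227, 52]]
323
[[160, 544, 188, 190], [163, 543, 184, 183], [166, 545, 204, 161], [169, 547, 219, 142], [172, 549, 234, 122], [175, 549, 239, 109], [178, 550, 243, 97], [181, 550, 250, 82], [184, 550, 248, 74], [187, 550, 249, 64], [190, 549, 244, 58], [193, 548, 229, 59], [196, 547, 225, 53]]
326
[[160, 556, 232, 159], [163, 553, 207, 167], [166, 553, 206, 159], [169, 553, 208, 149], [172, 556, 232, 123], [175, 556, 233, 112], [178, 556, 233, 103], [181, 557, 238, 90], [184, 556, 232, 85], [187, 556, 230, 77], [190, 557, 238, 62], [193, 555, 226, 61], [196, 555, 224, 53]]
330
[[160, 565, 225, 163], [163, 568, 249, 137], [166, 569, 250, 128], [169, 568, 244, 122], [172, 568, 245, 113], [175, 568, 247, 101], [178, 586, 379, -4], [181, 566, 232, 94], [184, 566, 229, 86], [187, 566, 232, 75], [190, 566, 227, 69], [193, 566, 228, 59], [196, 565, 221, 54]]
4.8211836337340115 [558.03041263 249.8590584   70.33913774]
```

```bash
python3 - <<'E'
from h import *
a=np.load("side0.npy");b=np.load("side1.npy")
vs=range(166,194);print("u",list(range(314,340,2)))
for v in vs: print(v,(b[v,314:340:2]-a[v,314:340:2]).round().astype(int).tolist(), world("side",[(326,v)],[a[v,326]]).round().ravel().astype(int).tolist())
E
```

```text
u [314, 316, 318, 320, 322, 324, 326, 328, 330, 332, 334, 336, 338]
166 [-3, 1, -283, -288, -280, -292, -277, -253, -229, 5, -3, 5, 3] [581, 434, 0]
167 [6, -10, -269, -266, -261, -282, -277, -270, -225, -8, -1, 3, 5] [581, 433, -3]
168 [2, 5, -254, -256, -257, -268, -267, -241, -212, 1, 3, 5, 2] [580, 428, -3]
169 [-1, 2, -6, -5, -236, -246, -255, -221, -219, -2, 7, 4, -9] [579, 417, 2]
170 [-3, 11, 11, 3, -223, -218, -220, -228, -216, -3, -8, -2, 2] [579, 415, 0]
171 [3, 4, 2, 2, -229, -213, -221, -209, -194, -2, 7, -12, 2] [579, 417, -5]
172 [2, 1, -4, 3, -208, -217, -219, -212, -201, 5, -2, 2, 1] [578, 410, -4]
173 [0, 3, 1, -3, -204, -209, -197, -214, -190, 2, -13, 0, 2] [577, 398, 1]
174 [-9, -5, -6, -4, -198, -199, -200, -201, -172, 0, -6, -16, 2] [576, 394, 0]
175 [-9, 2, 2, 6, -44, -193, -202, -197, -179, 7, 4, -7, 9] [576, 397, -5]
176 [3, 3, -6, 3, -26, -30, -193, -184, 6, 4, -3, 2, 4] [575, 389, -3]
177 [-8, 0, 3, 7, -26, -29, -34, -183, 1, -2, -7, -2, 11] [560, 260, 87]
178 [-3, -3, 4, 5, -5, -18, -20, -170, 2, 2, 3, 1, -3] [558, 250, 91]
179 [3, 0, 11, -7, 7, -8, -11, 1
[... 265 characters left out ...]
 4, 0, 5, 3, 10, 5] [557, 238, 84]
184 [5, 3, -2, -2, -10, -2, -5, -3, 1, 0, -3, -1, 5] [556, 236, 82]
185 [0, -6, 0, 12, -4, -1, 6, 1, -7, 5, -4, 1, 1] [556, 234, 80]
186 [6, -1, 4, 2, -3, -2, 4, -1, 7, 1, 2, -7, 1] [556, 233, 78]
187 [-4, 5, 0, 0, -4, 11, -2, -1, 12, -3, -5, 4, 9] [556, 232, 76]
188 [-3, 9, 1, -2, -2, -2, -5, -1, 10, -3, 10, -7, -3] [557, 239, 68]
189 [-8, 3, -1, 3, 8, 4, -3, 0, 2, -1, 4, -6, -1] [557, 241, 63]
190 [2, -1, -5, 4, 4, -6, 3, 0, 2, 4, 6, 5, 2] [556, 235, 64]
191 [6, 11, -10, 3, -3, -2, 0, -4, 3, 1556, 5, -3, -7] [556, 236, 60]
192 [-7, 9, 8, 3, -2, -5, -8, -1, -4, 4, 4, -3, 5] [556, 232, 60]
193 [-10, 2, -2, 2, -1, -2, -1, -10, 1, -4, -9, 1, 5] [555, 227, 60]
```

The knob is unchanged. The fingertips really end near z≈98, about 27 mm above the reported TCP. I'll check that offset against the start picture, then open and turn back to the bar's angle.

```bash
python3 - <<'E'
from h import *
a=np.load("side0.npy"); print(proj("side",[[253.8,-543.7,203.4],[253.8,-543.7,230]]))
v,u=np.mgrid[380:480,140:230];v=v.ravel();u=u.ravel();k=a[v,u]>0
X=world("side",np.c_[u[k],v[k]],a[v[k],u[k]]);m=(abs(X[:,0]-254)<80)&(abs(X[:,1]+544)<80)&(X[:,2]>120)
y=np.array([.423,-.906]);q=(X[m][:,:2]-[253.8,-543.7])
for lo in range(190,300,8):
    w=(X[m][:,2]>=lo)&(X[m][:,2]<lo+8);print(lo,w.sum(),q[w].mean(0).round() if w.any() else '', (q[w]@y).min().round() if w.any() else '',(q[w]@y).max().round() if w.any() else '')
E
```

```text
[[186.29144475 449.94225948]
 [183.10163132 440.75257397]]
190 0   
198 0   
206 0   
214 0   
222 0   
230 0   
238 3 [ 18. -45.] 48.0 49.0
246 14 [ 21. -47.] 48.0 55.0
254 29 [ 23. -51.] 45.0 58.0
262 1 [ 10. -50.] 49.0 49.0
270 0   
278 2 [ 10. -53.] 51.0 54.0
286 23 [ 20. -61.] 47.0 74.0
294 150 [ 27. -63.] 40.0 76.0
```

Request:
{"method": "apply_moves", "body": {"rows": [[0, 0, -5, 0, 0, 0.12], [0, 0, 0, 0, 0, 0.12], [0, 0, 0, 0, 0, 0.12], [0, 0, 0, 0, 0, 0.12], [0, 0, 0, 0, 0, 0.12]], "fingers": 60}}

```text
time: 7.25
tool_pos: [558.1, 249.9, 75.4]
tcp_rot: [-180.0, -0.0, 123.2]
ft_force: [-0.6, 1.2, 0.1]
finger_gap: 59.6
grip_force: 0.0
```

In the start picture the tips were also about 25 mm higher than reported, so the tool is effectively about 25 mm short. I'll lower by that much.

Request:
{"method": "apply_moves", "body": {"rows": [[0, 0, 10, 0, 0, 0], [0, 0, 10, 0, 0, 0], [0, 0, 8, 0, 0, 0], [0, 0, 0, 0, 0, 0], [0, 0, 0, 0, 0, 0]]}}

```text
time: 7.88
tool_pos: [558.2, 249.9, 47.5]
tcp_rot: [180.0, 0.0, 123.6]
ft_force: [0.3, -0.3, 0.1]
finger_gap: 59.7
grip_force: 0.0
```

Request:
{"method": "apply_moves", "body": {"rows": [[0, 0, 0, 0, 0, 0], [0, 0, 0, 0, 0, 0], [0, 0, 0, 0, 0, 0], [0, 0, 0, 0, 0, 0], [0, 0, 0, 0, 0, 0]], "fingers": 5, "grip_force": 30}}

```text
time: 8.5
tool_pos: [558.0, 249.7, 47.9]
tcp_rot: [-180.0, 0.0, 123.6]
ft_force: [-2.1, -1.7, 5.9]
finger_gap: 13.2
grip_force: 31.6
```

Gripped at 13–14 mm, which is the bar's thickness. Now I'll turn anticlockwise by 0.96 rad, then a bit more into the stop.

Request:
{"method": "apply_moves", "body": {"rows": [[0, 0, 0, 0, 0, -0.12], [0, 0, 0, 0, 0, -0.12], [0, 0, 0, 0, 0, -0.12], [0, 0, 0, 0, 0, -0.12], [0, 0, 0, 0, 0, -0.12]]}}

```text
time: 9.12
tool_pos: [558.0, 249.7, 47.8]
tcp_rot: [-180.0, -0.0, 158.2]
ft_force: [-3.4, -3.0, 5.5]
finger_gap: 13.3
grip_force: 31.7
```

Request:
{"method": "apply_moves", "body": {"rows": [[0, 0, 0, 0, 0, -0.12], [0, 0, 0, 0, 0, -0.12], [0, 0, 0, 0, 0, -0.1], [0, 0, 0, 0, 0, 0], [0, 0, 0, 0, 0, 0]]}}

```text
time: 9.75
tool_pos: [558.0, 249.7, 47.9]
tcp_rot: [-180.0, -0.0, 177.4]
ft_force: [-3.2, -3.1, 5.3]
finger_gap: 13.3
grip_force: 31.7
```

```bash
python3 -c "
from h import *
s=sense();print(s['wrist_torque'],s['ft_force'],s['finger_gap'],s['tcp_rot'],s['tool_pos'])"
```

```text
[-0.37040522  0.67754403  0.00641986] [-3.17128298 -3.1425675   5.27665297] 13.272038743311288 [-1.79983935e+02 -1.31083560e-02  1.77437722e+02] [557.95852816 249.72016328  47.85036965]
```

Request:
{"method": "apply_moves", "body": {"rows": [[0, 0, 0, 0, 0, -0.03], [0, 0, 0, 0, 0, -0.03], [0, 0, 0, 0, 0, -0.03], [0, 0, 0, 0, 0, 0], [0, 0, 0, 0, 0, 0]]}}

```text
time: 10.38
tool_pos: [558.0, 249.7, 47.9]
tcp_rot: [180.0, -0.0, -177.5]
ft_force: [-4.9, -2.3, 6.5]
finger_gap: 13.4
grip_force: 46.9
```

```bash
python3 -c "
from h import *
s=sense();print(s['wrist_torque'],s['ft_force'],s['finger_gap'],s['tcp_rot'],s['tool_pos'])"
```

```text
[-0.3455692   0.76238209 -1.10646368] [-4.85878871 -2.25338305  6.47511833] 13.443913515782956 [ 1.79988369e+02 -2.58351189e-02 -1.77503700e+02] [557.96494756 249.71376232  47.88391735]
```

The wrist torque jumped to 1.1 N m, so the knob is on its stop. Release and rise.

Request:
{"method": "apply_moves", "body": {"rows": [[0, 0, 0, 0, 0, 0], [0, 0, 0, 0, 0, 0], [0, 0, 0, 0, 0, 0], [0, 0, 0, 0, 0, 0], [0, 0, 0, 0, 0, 0]], "fingers": 60}}

```text
time: 11.0
tool_pos: [558.1, 249.9, 47.3]
tcp_rot: [180.0, -0.0, -177.4]
ft_force: [-0.2, -0.2, -0.2]
finger_gap: 60.0
grip_force: 0.0
```

Request:
{"method": "apply_moves", "body": {"rows": [[0, 0, -20, 0, 0, 0], [0, 0, -25, 0, 0, 0], [0, 0, -25, 0, 0, 0], [0, 0, -20, 0, 0, 0], [0, 0, 0, 0, 0, 0]]}}

```text
time: 11.62
tool_pos: [559.8, 250.5, 140.5]
tcp_rot: [179.9, 0.3, -177.4]
ft_force: [0.2, -0.1, 0.1]
finger_gap: 60.1
grip_force: 0.0
```

Request:
{"method": "apply_moves", "body": {"rows": [[10.1, -49.5, 0, 0, 0, 0], [10.1, -49.5, 0, 0, 0, 0], [10.1, -49.5, 0, 0, 0, 0], [10.1, -49.5, 0, 0, 0, 0], [10.1, -49.5, 0, 0, 0, 0]]}}

```text
time: 12.25
tool_pos: [517.7, -1.1, 136.3]
tcp_rot: [180.0, -0.1, -177.4]
ft_force: [0.2, 0.4, 0.4]
finger_gap: 59.8
grip_force: 0.0
```

Request:
{"method": "apply_moves", "body": {"rows": [[10.1, -49.5, 0, 0, 0, 0], [10.1, -49.5, 0, 0, 0, 0], [0, 0, 0, 0, 0, 0.115], [0, 0, 0, 0, 0, 0], [0, 0, 0, 0, 0, 0]]}}

```text
time: 12.88
tool_pos: [502.8, -98.9, 136.7]
tcp_rot: [180.0, -0.1, 176.2]
ft_force: [1.2, 0.3, -0.1]
finger_gap: 60.1
grip_force: 0.0
```

```bash
python3 - <<'E'
from h import *
p,d=eyes.snapshot("side");np.save("side2.npy",d);s=sense();print(s['tool_pos'],s['tcp_rot'])
r=lambda x,y,w,h,W,H: cv2.resize(p[y:y+h,x:x+w,::-1],(W,H),interpolation=cv2.INTER_CUBIC)
cv2.imwrite("pics/c3.png",np.hstack([r(296,167,60,60,400,400),r(285,240,80,80,400,400)]))
h=cv2.cvtColor(p,cv2.COLOR_RGB2HSV);b=(h[...,0]>105)&(h[...,0]<130)&(h[...,1]>130);m=np.zeros_like(b);m[280:310,300:345]=1
v,u=np.nonzero(b&m);X=world("side",np.c_[u,v],d[v,u]);print(np.percentile(X,[2,50,98],0).round(1))
E
```

```text
[502.97902075 -98.78953867 136.95885652] [ 1.79986202e+02 -3.85826402e-02  1.76171695e+02]
[[ 474.1 -109.2   14.7]
 [ 504.8 -104.5   39. ]
 [ 537.4  -99.9   55.7]]
```

View pics/c3.png

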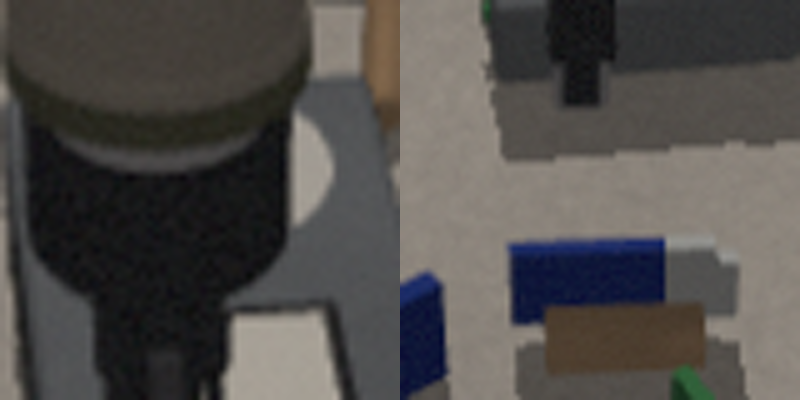

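The plate is untouched, and the finger at crop (583,85) is centred over its blue part (510–665). Descend.

Request:
{"method": "apply_moves", "body": {"rows": [[0, -1, 30, 0, 0, 0], [0, 0, 30, 0, 0, 0], [0, 0, 20, 0, 0, 0], [0, 0, 0, 0, 0, 0], [0, 0, 0, 0, 0, 0]], "fingers": 40}}

```text
time: 13.55
tool_pos: [503.7, -100.2, 58.3]
tcp_rot: [-180.0, 0.1, 176.1]
ft_force: [0.1, 0.1, -0.2]
finger_gap: 39.6
grip_force: 0.0
```

Request:
{"method": "apply_moves", "body": {"rows": [[0, 0, 15, 0, 0, 0], [0, 0, 15, 0, 0, 0], [0, 0, 12, 0, 0, 0], [0, 0, 10, 0, 0, 0], [0, 0, 0, 0, 0, 0]]}}

```text
time: 14.18
tool_pos: [502.1, -100.2, 4.1]
tcp_rot: [180.0, -0.1, 176.0]
ft_force: [-0.2, 0.5, 0.0]
finger_gap: 40.1
grip_force: 0.0
```

Request:
{"method": "apply_moves", "body": {"rows": [[0, 0, 0, 0, 0, 0], [0, 0, 0, 0, 0, 0], [0, 0, 0, 0, 0, 0], [0, 0, 0, 0, 0, 0], [0, 0, 0, 0, 0, 0]], "fingers": 0, "grip_force": 40}}

```text
time: 14.8
tool_pos: [503.7, -100.7, 6.1]
tcp_rot: [-180.0, 0.1, 176.0]
ft_force: [-0.7, -0.5, 6.0]
finger_gap: 7.2
grip_force: 41.0
```

Gripped. Lift straight up.

Request:
{"method": "apply_moves", "body": {"rows": [[0, 0, -10, 0, 0, 0], [0, 0, -15, 0, 0, 0], [0, 0, -20, 0, 0, 0], [0, 0, -20, 0, 0, 0], [0, 0, -20, 0, 0, 0]], "grip_force": 60}}

```text
time: 15.42
tool_pos: [503.1, -100.5, 92.0]
tcp_rot: [-180.0, 0.0, 176.0]
ft_force: [1.1, -0.6, -0.4]
finger_gap: 6.2
grip_force: 60.9
```

Request:
{"method": "apply_moves", "body": {"rows": [[0, 0, -30, 0, 0, 0], [0, 0, -30, 0, 0, 0], [0, 0, -30, 0, 0, 0], [0, 0, -20, 0, 0, 0], [0, 0, 0, 0, 0, 0]]}}

```text
time: 16.05
tool_pos: [504.2, -100.8, 202.5]
tcp_rot: [-180.0, 0.2, 176.0]
ft_force: [-0.5, 0.5, -1.8]
finger_gap: 6.3
grip_force: 60.9
```

Request:
{"method": "apply_moves", "body": {"rows": [[0, 0, 0, 0, 0, 0.17], [0, 0, 0, 0, 0, 0.17], [0, 0, 0, 0, 0, 0.17], [0, 0, 0, 0, 0, 0.17], [0, 0, 0, 0, 0, 0.17]]}}

```text
time: 16.68
tool_pos: [502.1, -100.2, 198.4]
tcp_rot: [-179.9, -0.1, 127.0]
ft_force: [0.1, -0.2, -1.1]
finger_gap: 7.0
grip_force: 60.9
```

Request:
{"method": "apply_moves", "body": {"rows": [[0, 0, 0, 0, 0, 0.17], [0, 0, 0, 0, 0, 0.17], [0, 0, 0, 0, 0, 0.17], [0, 0, 0, -0.1, 0, 0], [0, 0, 0, -0.14, 0, 0]]}}

```text
time: 17.3
tool_pos: [503.1, -100.0, 198.7]
tcp_rot: [166.2, -0.1, 98.1]
ft_force: [-0.7, 0.0, -0.8]
finger_gap: 6.4
grip_force: 61.0
```

Request:
{"method": "apply_moves", "body": {"rows": [[0, 0, 0, -0.14, 0, 0], [0, 0, 0, -0.14, 0, 0], [0, 0, 0, -0.14, 0, 0], [0, 0, 0, -0.14, 0, 0], [0, 0, 0, 0, 0, 0]]}}

```text
time: 17.92
tool_pos: [506.4, -104.6, 196.3]
tcp_rot: [134.0, -0.1, 97.9]
ft_force: [-0.4, -0.3, -0.9]
finger_gap: 6.6
grip_force: 61.8
```

```bash
python3 - <<'E'
from h import *
s=sense();T=np.array(s['tool_pos']);R=Ro.from_euler('xyz',s['tcp_rot'],degrees=True).as_matrix()
c=T+R@[-17.5,0,-26.5];print(T,s['tcp_rot'],s['joint_pos'],"centre",c,"label dir",R[:,1],"plate x",-R[:,0])
g=np.array([558,121,151.]);print("tool shift",(R.T@(g-c)).round(1))
E
```

```text
[ 506.42120274 -104.63044689  196.32499851] [ 1.34017284e+02 -8.88186394e-02  9.79458038e+01] [-43.41453206 -51.07757931 143.0687894   39.63791271  61.83113067
 -62.31986093] centre [ 489.97029161 -124.62504766  214.71204459] label dir [0.68835812 0.09495295 0.71912936] plate x [ 0.13823618 -0.99039808 -0.00155018]
tool shift [233.8  24.3 117.4]
```

q2 and q3 are at their range ends because the arm is folded. I'll move outward and left, away from that.

Request:
{"method": "apply_moves", "body": {"rows": [[0, 22, 23, 0, 0, 0], [0, 22, 23, 0, 0, 0], [30, 13, 13, 0, 0, 0], [35, 13, 13, 0, 0, 0], [35, 0, 0, 0, 0, 0]]}}

```text
time: 18.55
tool_pos: [590.5, 13.1, 193.4]
tcp_rot: [134.4, -0.2, 98.2]
ft_force: [0.1, -0.9, -0.9]
finger_gap: 6.4
grip_force: 61.9
```

```bash
cat > st.py <<'E'
from h import *
s=sense();T=np.array(s['tool_pos']);R=Ro.from_euler('xyz',s['tcp_rot'],degrees=True).as_matrix()
c=T+R@[-17.5,0,-26.5];print(s['time'],T.round(1),np.round(s['tcp_rot'],1),"q",np.round(s['joint_pos'],1),"centre",c.round(1),"label",R[:,1].round(2),"px",-R[:,0].round(2))
for z in(151,200):print(z,"shift",(R.T@(np.array([558,121,z])-c)).round(1))
E
python3 st.py
```

```text
18.55 [590.5  13.1 193.4] [134.4  -0.2  98.2] q [-14.5 -38.4 136.5  24.9  41.3 -35.4] centre [574.3  -7.  211.9] label [0.69 0.1  0.71] px [ 0.14 -0.99 -0.  ]
151 shift [128.8 -42.3  44.4]
200 shift [129.   -7.2  10.2]
```

Request:
{"method": "apply_moves", "body": {"rows": [[33, 0, 2, 0, 0, 0], [32, 0, 2, 0, 0, 0], [32, -2, 2, 0, 0, 0], [32, -2, 2, 0, 0, 0], [0, 0, 0, 0, 0, 0]]}}

```text
time: 19.18
tool_pos: [574.0, 141.8, 185.1]
tcp_rot: [134.4, -0.1, 98.5]
ft_force: [-0.6, 0.3, -1.3]
finger_gap: 6.6
grip_force: 61.9
```

```bash
python3 st.py
```

```text
19.175 [574.  141.8 185.1] [ 1.344e+02 -1.000e-01  9.850e+01] q [  9.3 -38.2 137.3  -0.9  35.2   1.4] centre [557.8 121.7 203.6] label [0.69 0.1  0.72] px [ 0.15 -0.99 -0.  ]
151 shift [ -0.7 -37.5  36.8]
200 shift [-0.7 -2.5  2.6]
```

Request:
{"method": "apply_moves", "body": {"rows": [[0, -9, 9, 0, 0, 0], [0, -9, 9, 0, 0, 0], [0, -8, 8, 0, 0, 0], [0, -6, 6, 0, 0, 0], [0, 0, 0, 0, 0, 0]]}}

```text
time: 19.8
tool_pos: [576.3, 138.6, 141.3]
tcp_rot: [134.2, -0.1, 98.1]
ft_force: [-0.1, 0.9, -0.9]
finger_gap: 7.0
grip_force: 61.9
```

Request:
{"method": "apply_moves", "body": {"rows": [[0, 0, 0, 0, 0, 0], [0, 0, 0, 0, 0, 0], [0, 0, 0, 0, 0, 0], [0, 0, 0, 0, 0, 0], [0, 0, 0, 0, 0, 0]]}}

```text
time: 20.42
tool_pos: [576.9, 139.2, 143.0]
tcp_rot: [134.1, -0.1, 98.2]
ft_force: [-0.3, -0.3, -0.6]
finger_gap: 6.2
grip_force: 61.9
```

```bash
python3 st.py; python3 - <<'E'
from h import *
p,d=eyes.snapshot("side")
cv2.imwrite("pics/c4.png",cv2.resize(p[130:270,250:410,::-1],(800,600),interpolation=cv2.INTER_CUBIC))
h=cv2.cvtColor(p,cv2.COLOR_RGB2HSV);b=(h[...,0]>105)&(h[...,0]<130)&(h[...,1]>130)
m=np.zeros_like(b);m[140:260,280:390]=1
v,u=np.nonzero(b&m&(d>0));X=world("side",np.c_[u,v],d[v,u]);X=X[(abs(X[:,0]-558)<90)&(X[:,2]>80)&(X[:,2]<230)]
print(len(X),np.percentile(X,[2,50,98],0).round(1))
for r in models.place_of("blue_plate_centre","side")[:4]:print(r)
E
```

```text
20.425 [576.9 139.2 143. ] [ 1.341e+02 -1.000e-01  9.820e+01] q [  8.9 -34.2 139.7  -1.   28.6   1.4] centre [560.5 119.1 161.5] label [0.69 0.1  0.72] px [ 0.14 -0.99 -0.  ]
151 shift [ 2.2 -9.1  5.7]
200 shift [  2.3  26.1 -28.4]
91 [[540.2 102.  145. ]
 [561.5 119.2 164.1]
 [576.8 159.7 178. ]]
{'xyz': [557.5, -213.9, 20.0], 'confidence': 0.66}
{'xyz': [566.2, 121.0, 156.1], 'confidence': 0.58}
```

View pics/c4.png

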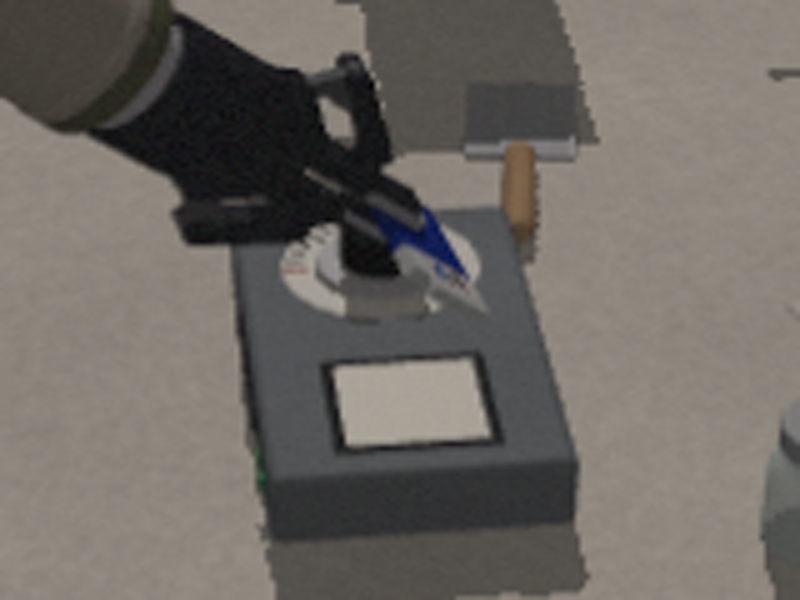

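The plate is held over the window by depth, with the label on its upper side at crop (450,270). One numeric check of the knob's angle, then hand in.

```bash
python3 - <<'E'
from h import *
for n in("side","top"):
    p,d=eyes.snapshot(n);q=proj(n,[557.5,250,85])[0].astype(int)
    v,u=np.mgrid[q[1]-20:q[1]+20,q[0]-20:q[0]+20];v=v.ravel();u=u.ravel();k=d[v,u]>0;u=u[k];v=v[k]
    X=world(n,np.c_[u,v],d[v,u]);dk=p[v,u].max(1)<60
    P=X[dk&(X[:,2]>68)&(X[:,2]<98)&(abs(X[:,0]-558)<26)&(abs(X[:,1]-250)<24)]
    if len(P)>8:print(n,len(P),P.min(0).round(),P.max(0).round(),cv2.fitLine(P[:,:2].astype(np.float32),cv2.DIST_HUBER,0,.01,.01).ravel())
E
```

```text
side 13 [536. 235.  69.] [546. 249.  82.] [  0.70412725  -0.71007377 540.3829     241.47047   ]
top 99 [537. 229.  68.] [576. 266.  98.] [9.962938e-01 8.601551e-02 5.555785e+02 2.474320e+02]
```

```bash
python3 -c "
from h import *
print(job.hand_in())"
```

```text
the job is handed in; nothing more can be done
None
```

The job is handed in; the verdict was not shown. The knob was turned to its zero stop (wrist torque rose to 1.1 N m there), and the blue plate is held by its blue part about 110 mm above the window's middle, long edges level and label face about 44° from straight up.

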